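Shim the low power module and hold the heat sink down

TASK

The heat sink in the bonding jig has to bear on both power modules, but one module is lower than the other. Slide the copper spacer flat into the gap under the raised heat sink, over the lower module where alone it fits, in from the jig's open side until its end meets the stop bar, and let go of it. Then press the heat sink firmly down against its springs with the shut fingertips until it sits flush and clamps the spacer, and finish while still holding it down; leave the cutters, tweezers, flux jar and screwdriver where they lie.

Things in the scene. Friction and masses are not known exactly. Their poses are not given: they have to be found in the camera images.
- jig: Fixed grey bonding jig with a green board. Origin on the bench at the jig's middle, z up. Base x -75..75, y -42..78 mm; board top 10 mm above the bench. The modules lie under the sink at x = -23 and +23 mm, y -39..31 mm; which is which varies. Open side at -y: the spacer enters there, along +y. Guide posts at x +-52, y -16 and +27 mm, heads 47 mm above the bench.
- jig_stop (a point): Middle of the inner face (jig's y = +31 mm) of the steel stop bar that crosses both modules at their far end, 104 mm long, top 29 mm above the bench; axes as the jig's. It stops the spacer. Behind it (jig's y above 45 mm) stand capacitors and a connector, up to 28 mm above the bench.
- sink_land (a point): Centre of the top of the flat strip along the middle of the aluminium heat sink (jig's x 0, y +5.5 mm), where to press: 48 mm wide in x, 59 mm long in y, 42 mm above the bench raised, 36 mm flush. Fins 10 mm high on both sides. The sink plate is 124 x 59 x 6 mm; its edge on the open side is at the jig's y = -24 mm. It moves only straight up and down on the posts.
- sink (a joint): How far the heat sink is pressed down, m: 0 = raised by its springs (as it starts), 0.006 = flush on the tall module; with the spacer clamped it ends near 0.0058. The springs resist with about 2.5 N at first and 7.5 N when flush, and raise it again when let go; a steady push of 12 to 20 N seats it firmly.
- low_module_top (a point): Centre of the top face of the lower power module, a fixed black block 30 (x) x 70 (y) x 12 mm with a metal top, axes as the jig's; top 22 mm above the bench. Its end sticks out 15 mm from under the heat sink on the open side. From its top to the underside of the heat sink: 14 mm raised, 8 mm flush.
- tall_module_top (a point): Centre of the top face of the taller power module: same outline, 20 mm high, top 30 mm above the bench, axes as the jig's. The gap above it is only 6 mm while the sink is raised.
- spacer_mid (a point): Centre of the loose copper spacer, a flat bar 30 (its x) x 102 (its y) x 8 mm, 0.1 to 0.2 kg, flat on the bench to the right of the jig; a screw mark near its -y end. When it is home over the lower module, +y end on the stop bar, its centre is at the jig's y = -20 mm, and 32 mm of its tail stick out past the module's end, to hold it by the long sides. Released, it rests stably there.
- cutters: Side cutters with red handles, 123 x 46 x 12 mm, loose, a bystander. Origin under its centre.
- tweezers: Curved steel tweezers, 118 x 14 x 12 mm, loose, a bystander. Origin under its centre.
- flux_jar: Small amber flux jar with an orange lid, 38 mm across, 33 mm high, loose, a bystander. Origin under its centre.
- driver: Grey precision screwdriver, 105 x 20 x 18 mm, loose, a bystander. Origin under its centre.

How it is judged:
On the way:
1. the spacer lies in the gap over the lower module, square and against the stop bar, let go of, with the heat sink still raised (x of spacer_mid in the frame of low_module_top between -0.007 and 0.007 m and y of spacer_mid in the frame of low_module_top between -0.022 and -0.01 m and z of spacer_mid in the frame of low_module_top below 0.006 m and angle between the y axis of spacer_mid and the y axis of jig, either way round below 0.12 rad and contact force between spacer and the fingers below 0.05 N and value of joint sink below 0.002 m), for 0.2 s.
At the end, for the whole second after the job is handed in: The spacer lies flat over the lower module, within 7 mm sideways, within 6 mm of touching the stop bar and within 7 degrees of square, not touched by the fingers; the heat sink is within 1 mm of flush, bears on the spacer, and is held down by the fingers with more than 6 N through the last second (x of spacer_mid in the frame of low_module_top between -0.007 and 0.007 m and y of spacer_mid in the frame of low_module_top between -0.022 and -0.01 m and z of spacer_mid in the frame of low_module_top below 0.006 m and angle between the y axis of spacer_mid and the y axis of jig, either way round below 0.12 rad and contact force between spacer and the fingers below 0.05 N and value of joint sink above 0.005 m and contact force between spacer and sink above 0.5 N and contact force between the fingers and sink above 6 N); the arm keeps its last pose, push and grip.
It fails at once if a bystander (cutters, tweezers, flux jar, screwdriver) is moved by more than 20 mm (distance of any of cutters, tweezers, flux_jar, driver from where it was at the start of the episode above 0.02 m).
It also fails if it takes over 56 s, if anything falls off the work surface, if the arm or the gripper's body presses on something with over 40 N, if the wrist force passes 120 N, or if a joint passes its speed limit or range.

ROBOT

A 6-joint arm with a two-finger parallel gripper is mounted at the origin on a cart in front of the work surface, level with it; the furniture and walls round the work are solid. World frame = base frame: x ahead of the robot, y to its left, z up, the work surface at z = 0. Lengths are in m, angles in rad, forces in N, time in s.
With the tool pointing down it reaches from about 0.375 to 0.9 m from the base axis. Payload 3.1 kg.
Tool frame: the origin (TCP) lies midway between the tips of the shut fingers; the grasp point (between the pads) lies 19 mm behind it (manip.grasp_offset is the distance from the TCP to the grasp point, in m); z points along the fingers, y is the line along which they close (so a half turn about z gives the same grasp; the last joint's range is limited). The gripper opens to 85 mm and grips with 20 to 120 N. Pads are 22 mm wide; open, the fingers measure 114 mm over their backs; the gripper's body (76 mm by 85 mm) begins 54 mm behind the grasp point. The pads swing forward as they close: fully open they stand 13 mm farther back than shut.
Start: joints at [-1.302, 0.527, 1.433, -0, 1.181, -0.178], TCP at [0.27, -0.564, 0.202] pointing down, gripper open.
Joint ranges: [-3.08, 3.08], [-0.75, 2.2], [0.22, 2.44], [-1.43, 4.57], [0, 2.65], [-2.85, 2.85]. Speed limits (rad/s): [2.79, 2.79, 3.14, 3.14, 3.14, 3.14].

INTERFACE

Orientations are given as a unit quaternion [x, y, z, w].
In Python, from station import sensors, cams, order, manip gives the robot as it stands.
- The arm moves only by the tool move_arm, never from a script. Its argument "targets" is a list of rows, each an object of numbers: "dx", "dy", "dz": the shift along the world's x, y, z normalised to -1 to 1, where 1 is 25 mm; "rx", "ry", "rz": the turn, a rotation vector about the world's x, y, z normalised to -1 to 1, where 1 is 30 degrees. A call has exactly 10 rows; each row shifts and turns the commanded pose from where the row before left it; what a row does not reach is not made up. A row lasts 1/8 s, in which the tool goes at most 62.5 mm and 10.7 degrees, less where a joint would pass 70% of its speed; a pose out of reach is approached as far as the arm can. A call with a number of a shift or a turn outside -1 to 1 is refused whole. A call with a gripper value outside its range is refused whole. "claw" is the opening in per cent of the stroke, from 0 (shut) to 100 (fully open), set as the call begins (left out, the last holds). The fingers move at their own pace and stop on an object; "newtons" is the grip in N (left out, the last holds). Time passes only in rows, so rows that do not move let the fingers close, or fill a call up. It gives the time, the measured TCP pose, the force, the opening and the grip force at its end, in the units of the state.
- sensors.sense(): the state, without advancing time (a new reading comes with each control period).
- cams.snapshot(name): name is "scene" or "top" or "wrist"; returns the picture (384x512x3 uint8, red, green, blue); there is no depth.
- cams.camera_model(name): a dict with "fx", "fy", "cx", "cy" (pixels), "extrinsics" (4x4, takes a point from world to camera coordinates). Camera axes: x right, y down, z forward; pixel columns grow to the right and rows downward; lengths in m; the calibration is good to about 2 mm. A picture is of the moment at which its call begins: read the wrist's pose just before it. camera_model takes no time and is no camera call; for the wrist camera it gives the pose at the moment of the call.
- order.sign_off(): hands the job in; it is judged then, once.
The state is a dict: "t": time; "q": joint angles; "qd": joint speeds; "tau": joint torques, N m; "tcp_pos": TCP position; "tool_rot": TCP orientation; "force": force on the tool from outside, world axes, zero at the start; "ft_torque": the same for the moment, N m; "finger_gap": opening from 0.0 (shut) to 1.0 (fully open); "gripper_force": force on a finger pad.
Only numpy, scipy, OpenCV 4.12 (cv2) and the standard library are available. Lean on these libraries where they do the work, as an engineer would, in place of code of your own. Each camera call takes 0.05 s, during which the arm holds its last target. There are 200 camera calls.

## Working session

There is one attempt and no reset: what is moved stays moved. The work goes in short steps, Python scripts to look and compute and a tool call to move; the robot and the scene stay as the last step left them, time stands still between calls to the robot, and variables do not carry over. Pictures are saved under pics/ and viewed, at most 10 in all, crops included, and the job is handed in when it is done.

Besides the shell and the picture viewer there is one more tool, called after "Request:" as name(argument=value, ...), one argument or row to a line, values as JSON. move_arm: Moves the arm, as the interface text tells. Scaled input: -1 to 1 covers 25 mm each way for a shift and 30 degrees each way for a turn. Its arguments: {"type":"object","properties":{"targets":{"type":"array"},"claw":{"type":"number"},"newtons":{"type":"number"}},"required":["targets"]}

```bash
mkdir -p pics; cat > h.py <<'E'
import numpy as np, cv2
from station import sensors, cams, order, manip
def snap(n,f):
    cv2.imwrite('pics/'+f,cams.snapshot(n)[:,:,::-1])
def ray(n,u,v,z,m=None):
    m=m or cams.camera_model(n); E=np.array(m['extrinsics']); R,t=E[:3,:3],E[:3,3]
    c=-R.T@t; d=R.T@np.array([(u-m['cx'])/m['fx'],(v-m['cy'])/m['fy'],1])
    return c+d*(z-c[2])/d[2]
def proj(n,p,m=None):
    m=m or cams.camera_model(n); E=np.array(m['extrinsics']); q=E[:3,:3]@np.array(p)+E[:3,3]
    return np.array([m['fx']*q[0]/q[2]+m['cx'],m['fy']*q[1]/q[2]+m['cy']])
E
python3 - <<'E'
from h import *
snap('top','top0.png'); snap('scene','sc0.png')
im=cv2.imread('pics/top0.png'); print(sensors.sense()); print(cams.camera_model('top'))
cv2.imwrite('pics/top0b.png',cv2.resize(im,(800,600),interpolation=cv2.INTER_CUBIC))
E
```

```text
{'t': 0.1, 'q': array([-1.30249629e+00,  5.28361938e-01,  1.43379359e+00,  3.17589092e-06,
        1.18140646e+00, -1.78483899e-01]), 'qd': array([-0.00108163, -0.00208681, -0.00253635,  0.0002845 , -0.00040381,
       -0.00023206]), 'tau': array([-5.38150489e-04, -4.43305671e+01, -1.78586429e+01, -2.54377665e-04,
        3.91471855e-03, -1.10226205e-05]), 'tcp_pos': array([ 0.26988703, -0.56293634,  0.20103228]), 'tool_rot': array([ 9.75151270e-01,  2.21537879e-01, -4.27376769e-05, -9.83741125e-04]), 'force': array([-0.24296736, -0.47024484, -0.36167689]), 'ft_torque': array([-0.05497219, -0.01338578,  0.02487222]), 'gripper_force': 0.0, 'finger_gap': 0.9954830494552186}
{'fx': 408.8943801531589, 'fy': 408.8943801531589, 'cx': 255.32466690075594, 'cy': 188.89376050168394, 'extrinsics': array([[-0.01717867, -0.99960864,  0.02207847, -0.11623052],
       [-0.99511826,  0.01494687, -0.09755117,  0.56289252],
       [ 0.09718299, -0.02364649, -0.99498558,  1.28551289],
       [ 0.        ,  0.        ,  0.        ,  1.        ]])}
```

View pics/top0b.png

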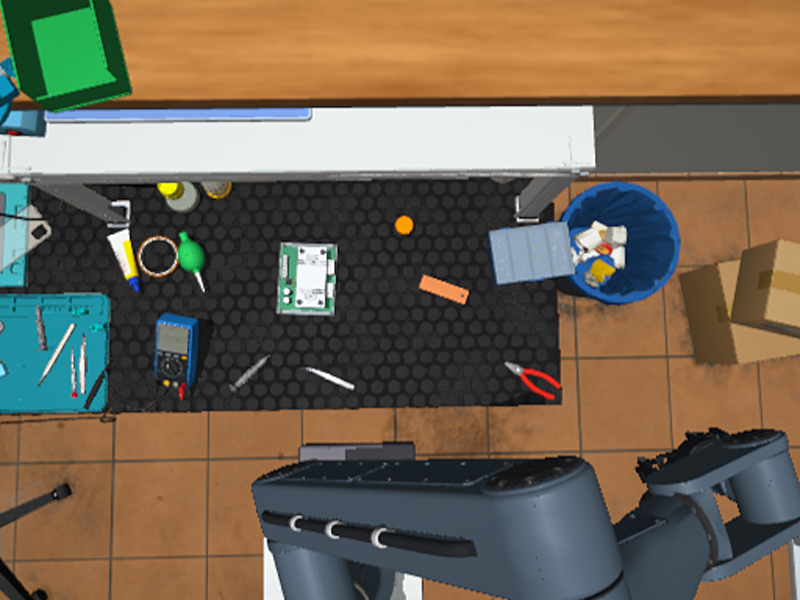

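View pics/sc0.png

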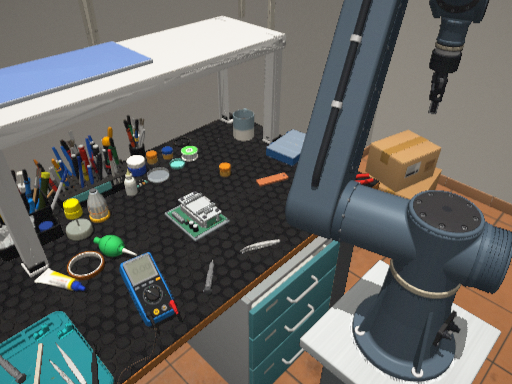

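Top view (800x600): jig at about (307,278) with capacitors on its left, so the open side faces right (-y world). Spacer is at (444,289), jar (404,225), cutters (535,380), tweezers (330,378), driver (250,372). I'll crop in next.

```bash
python3 - <<'E'
from h import *
im=cv2.imread('pics/top0.png')[145:210,170:305]
cv2.imwrite('pics/c0.png',cv2.resize(im,None,fx=5.9,fy=5.9,interpolation=cv2.INTER_CUBIC))
for n,u,v in [('jig',307,278),('spacer',444,289),('jar',404,225),('shelf front edge',300,180)]:
    print(n,ray('top',u*.64,v*.64,0.02).round(3))
E
```

```text
jig [0.6   0.064 0.02 ]
spacer [ 0.573 -0.219  0.02 ]
jar [ 0.709 -0.139  0.02 ]
shelf front edge [0.808 0.078 0.02 ]
```

View pics/c0.png

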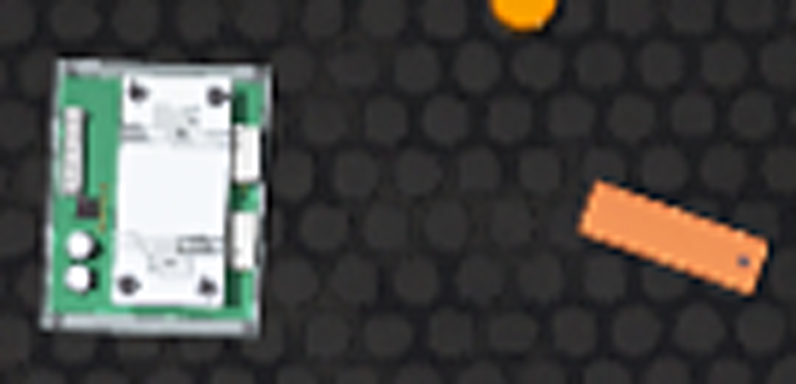

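The crop shows the spacer with its screw mark at the right (-y) end. Both module ends stick out on the jig's right, at (247,153) and (243,240).

```bash
cat >> h.py <<'E'
def C(pts,z,n='top'):
    return np.array([ray(n,170+(u+.5)/5.9-.5,145+(v+.5)/5.9-.5,z)[:2] for u,v in pts])
E
python3 - <<'E'
from h import *
s=C([(597,180),(768,242),(750,296),(580,232)],.008)
print('spacer',s.round(4),s.mean(0).round(4))
d=(s[0]+s[3]-s[1]-s[2])/2; print('len',np.hypot(*d),'yaw of +y',np.degrees(np.arctan2(-d[0],d[1])))
j=C([(57,62),(270,67),(258,333),(42,328)],.01)
d=(j[0]+j[3]-j[1]-j[2])/2; e=(j[0]+j[1]-j[2]-j[3])/2
yaw=np.arctan2(-d[0],d[1]); y2=np.arctan2(e[1],e[0])
print('jig',j.round(4),np.hypot(*d),np.hypot(*e),np.degrees([yaw,y2]))
c=j.mean(0); o=c-18e-3*d/np.hypot(*d); print('origin',o)
k=C([(124,72),(234,78),(224,306),(112,302)],.042); d=(k[0]+k[3]-k[1]-k[2])/2; e=(k[0]+k[1]-k[2]-k[3])/2
print('sink',k.mean(0),np.hypot(*d),np.hypot(*e),np.degrees([np.arctan2(-d[0],d[1]),np.arctan2(e[1],e[0])]))
E
```

```text
spacer [[ 0.6077 -0.1772]
 [ 0.5716 -0.2715]
 [ 0.5417 -0.2607]
 [ 0.5788 -0.1672]] [ 0.5749 -0.2192]
len 0.10078351725261493 yaw of +y -21.264150094740327
jig [[0.6777 0.1214]
 [0.6733 0.0035]
 [0.5253 0.0112]
 [0.5299 0.1295]] 0.11818085865311953 0.14811672673848358 [-2.17530138 -3.05456817]
origin [0.60086938 0.04844518]
sink [0.60160743 0.05358408] 0.05977646655221037 0.12452777933722375 [-3.43254662 -2.93825512]
```

Request:
move_arm(
  targets=[
    {"dx": 1,"dy": 1,"rz": 0.144},
    {"dx": 1,"dy": 1,"rz": 0.144},
    {"dx": 1,"dy": 1,"rz": 0.144},
    {"dx": 1,"dy": 1,"rz": 0.144},
    {"dx": 1,"dy": 1,"rz": 0.144},
    {"dx": 1,"dy": 1,"rz": 0.144},
    {"dx": 1,"dy": 1,"rz": 0.144},
    {"dx": 1,"dy": 1,"rz": 0.144},
    {"dx": 1,"dy": 1,"rz": 0.144},
    {"dx": 1,"dy": 1,"rz": 0.141},
  ],
  claw=75,
)

```text
schema error: expected keys dx, dy, dz, rx, ry, rz
```

```bash
python3 - <<'E'
from h import *
snap('wrist','w1.png'); s=sensors.sense(); print(s['tcp_pos'],s['tool_rot'],s['q'])
m=cams.camera_model('wrist');print(m)
for p in [(.575,-.219,.008),(.601,.048,.03)]: print(proj('wrist',p))
E
```

```text
[ 0.269922   -0.56304304  0.20115877] [ 9.75154293e-01  2.21525193e-01 -3.02199419e-05 -8.32057322e-04] [-1.30249349e+00  5.28243740e-01  1.43362417e+00  1.55171886e-05
  1.18138989e+00 -1.78459714e-01]
{'fx': 288.76263240498656, 'fy': 288.76263240498656, 'cx': 253.15437682745136, 'cy': 195.19761771810994, 'extrinsics': array([[ 0.43291263, -0.9014345 , -0.00157816, -0.62452726],
       [-0.85938533, -0.41324579,  0.30113913, -0.04044234],
       [-0.27210937, -0.12901069, -0.95357891,  0.38046783],
       [ 0.        ,  0.        ,  0.        ,  1.        ]])}
[  42.80464765 -326.16347666]
[-393.1844616  -704.93046961]
```

View pics/w1.png

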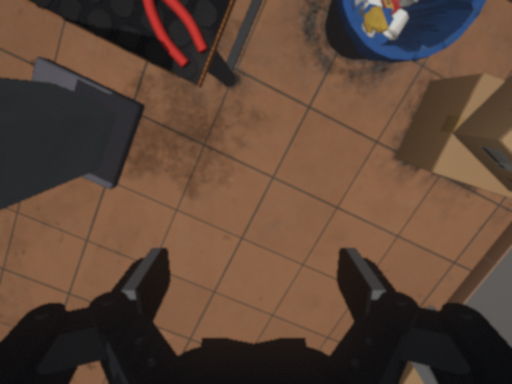

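The move was refused because every row needs all six keys. This picture only shows the floor and the cutters from the start pose.

Request:
move_arm(
  targets=[
    {"dx": 1,"dy": 1,"dz": 0,"rx": 0,"ry": 0,"rz": 0.144},
    {"dx": 1,"dy": 1,"dz": 0,"rx": 0,"ry": 0,"rz": 0.144},
    {"dx": 1,"dy": 1,"dz": 0,"rx": 0,"ry": 0,"rz": 0.144},
    {"dx": 1,"dy": 1,"dz": 0,"rx": 0,"ry": 0,"rz": 0.144},
    {"dx": 1,"dy": 1,"dz": 0,"rx": 0,"ry": 0,"rz": 0.144},
    {"dx": 1,"dy": 1,"dz": 0,"rx": 0,"ry": 0,"rz": 0.144},
    {"dx": 1,"dy": 1,"dz": 0,"rx": 0,"ry": 0,"rz": 0.144},
    {"dx": 1,"dy": 1,"dz": 0,"rx": 0,"ry": 0,"rz": 0.144},
    {"dx": 1,"dy": 1,"dz": 0,"rx": 0,"ry": 0,"rz": 0.144},
    {"dx": 1,"dy": 1,"dz": 0,"rx": 0,"ry": 0,"rz": 0.141},
  ],
  claw=75,
)

```text
t: 1.4
tcp_pos: [0.5206, -0.3126, 0.2016]
tool_rot: [0.825, 0.565, -0.0, -0.0]
force: [0.9, 0.8, 0.0]
finger_gap: 0.75
gripper_force: 0.0
```

```bash
python3 - <<'E'
from h import *
s=sensors.sense(); print(s['tcp_pos'],s['tool_rot'],s['q'])
for p in [(.575,-.219,.008),(.601,.048,.03)]: print(proj('wrist',p))
E
```

```text
[ 0.52064529 -0.31258811  0.20157407] [ 8.24881711e-01  5.65305278e-01 -8.78327122e-05 -3.12606084e-04] [-7.24510331e-01  5.04088063e-01  1.47865097e+00 -2.01363778e-05
  1.15950278e+00 -3.55312607e-01]
[267.78863773  76.83278142]
[ 187.81607374 -258.47617434]
```

```bash
python3 - <<'E'
from h import *
snap('wrist','w2.png'); im=cv2.imread('pics/w2.png')
hsv=cv2.cvtColor(im,cv2.COLOR_BGR2HSV)
mk=cv2.inRange(hsv,(3,90,110),(16,255,255)); mk[300:]=0
n,l,st,c=cv2.connectedComponentsWithStats(mk); print(st,c)
cv2.imwrite('pics/w2b.png',np.hstack([im[:200,120:420]]*1).repeat(2,0).repeat(2,1))
i=min(range(1,n),key=lambda i:np.hypot(*(c[i]-[268,77])) if st[i,4]>500 else 1e9)
cn=max(cv2.findContours((l==i).astype('uint8'),0,2)[0],key=cv2.contourArea)
p=np.array([ray('wrist',*q[0],.008)[:2] for q in cn])*1000
r=cv2.minAreaRect(p.astype('float32')); print(r, cv2.boxPoints(r))
E
```

```text
[[     0      0    512    384 172755]
 [     0      0     19     25    294]
 [   252     26     30     97    547]
 [     0    144    154    156  18489]
 [   185    249    136     51   3979]
 [   431    266      1      1      1]
 [   405    269     36     31    473]
 [   388    290     16      9     70]] [[275.65588261 185.72174467]
 [  7.12244898  12.32993197]
 [267.23765996  75.56855576]
 [ 63.61241819 229.54535129]
 [266.02940437 281.83815029]
 [431.         266.        ]
 [425.66807611 284.84143763]
 [395.8        294.52857143]]
((576.6085815429688, -213.53712463378906), (104.9373550415039, 33.42131042480469), 69.73248291015625) [[ 542.7572  -256.9686 ]
 [ 574.10925 -268.54587]
 [ 610.45996 -170.10565]
 [ 579.1079  -158.52838]]
```

View pics/w2b.png

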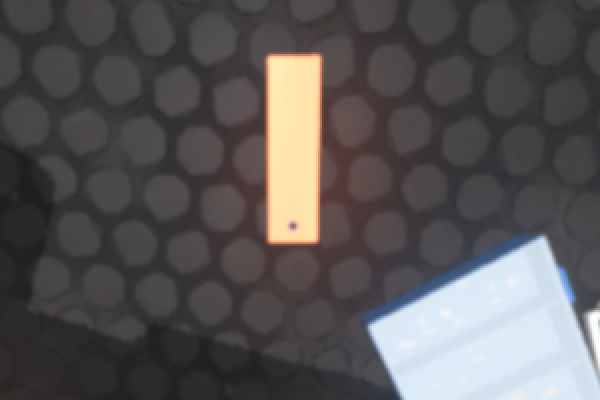

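The wrist picture shows the spacer squarely at crop (293,148), with its screw mark at the bottom. A blue box starts at crop (365,320).

```bash
python3 - <<'E'
from h import *
for z in (0,.05): print(ray('wrist',302,160,z),ray('wrist',392,118,z))
p=np.array([ray('wrist',u,v,.008)[:2] for u,v in [(253,27),(280.5,27),(279.5,121),(253,121)]]);print(p,p.mean(0),np.degrees(np.arctan2(-(p[0]+p[1]-p[2]-p[3])[0],(p[0]+p[1]-p[2]-p[3])[1])),np.linalg.norm(p[0]-p[3]))
E
```

```text
[ 0.58596765 -0.3252898   0.        ] [ 0.70799525 -0.3148529   0.        ]
[ 0.58120811 -0.31366456  0.05      ] [ 0.68695419 -0.3046202   0.05      ]
[[ 0.58032023 -0.15985917]
 [ 0.60925608 -0.17087392]
 [ 0.5742771  -0.26738006]
 [ 0.54377293 -0.25575874]] [ 0.57690658 -0.21346797] -20.392475336248307 0.10262764219698504
```

Request:
move_arm(
  targets=[
    {"dx": 0.6,"dy": 0.8,"dz": -0.6,"rx": 0,"ry": 0,"rz": 0},
    {"dx": 0.6,"dy": 0.8,"dz": -0.6,"rx": 0,"ry": 0,"rz": 0},
    {"dx": 0.5,"dy": 0.8,"dz": -0.6,"rx": 0,"ry": 0,"rz": 0},
    {"dx": 0,"dy": 0,"dz": -0.6,"rx": 0,"ry": 0,"rz": 0},
    {"dx": 0,"dy": 0,"dz": -0.6,"rx": 0,"ry": 0,"rz": 0},
    {"dx": 0,"dy": 0,"dz": 0,"rx": 0,"ry": 0,"rz": 0},
    {"dx": 0,"dy": 0,"dz": 0,"rx": 0,"ry": 0,"rz": 0},
    {"dx": 0,"dy": 0,"dz": 0,"rx": 0,"ry": 0,"rz": 0},
    {"dx": 0,"dy": 0,"dz": 0,"rx": 0,"ry": 0,"rz": 0},
    {"dx": 0,"dy": 0,"dz": 0,"rx": 0,"ry": 0,"rz": 0},
  ],
)

```text
t: 2.7
tcp_pos: [0.5627, -0.2537, 0.1273]
tool_rot: [0.826, 0.564, 0.0, 0.0]
force: [-0.1, -1.0, -0.6]
finger_gap: 0.751
gripper_force: 0.0
```

```bash
python3 - <<'E'
from h import *
snap('wrist','w3.png'); s=sensors.sense(); print(s['tcp_pos'],s['tool_rot'],manip.grasp_offset)
E
```

```text
[ 0.56266424 -0.25369096  0.12718633] [8.25562207e-01 5.64311067e-01 8.90517925e-05 2.34810638e-04] 0.0187
```

View pics/w3.png

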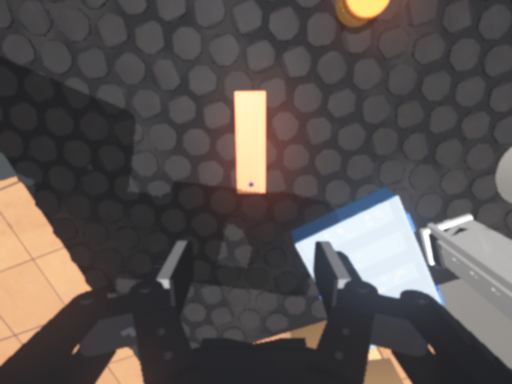

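Now the spacer's corners are at (235,91), (266,91), (266,192) and (236,192). The blue box is near the right finger.

```bash
python3 - <<'E'
from h import *
p=np.array([ray('wrist',u,v,.008)[:2] for u,v in [(234.5,90.5),(266.5,90.5),(266.5,192.5),(236,192.5)]]);d=(p[0]+p[1]-p[2]-p[3])/2
print(p,p.mean(0),np.degrees(np.arctan2(-d[0],d[1])),np.hypot(*d)); u=d/np.hypot(*d)
print('tail37',p.mean(0)-.037*u, proj('wrist',[.5627,-.2537,.127]),'offset vs tcp along/lat', (p.mean(0)-[.56266,-.25369])@u,(p.mean(0)-[.56266,-.25369])@[u[1],-u[0]])
for z in (.03,.05): print('box',ray('wrist',295,237,z),ray('wrist',388,190,z))
E
```

```text
[[ 0.57819054 -0.16470322]
 [ 0.60657085 -0.17573128]
 [ 0.57112746 -0.27084425]
 [ 0.54106608 -0.25915838]] [ 0.57423873 -0.21760928] -20.947152096701362 0.10149158483856822
tail37 [ 0.56101099 -0.25216397] [253.29747021 227.00124745] offset vs tcp along/lat 0.03783563960801688 -0.0020855962150099563
box [ 0.5831669  -0.31961705  0.03      ] [ 0.68390963 -0.30472774  0.03      ]
box [ 0.58369053 -0.30945315  0.05      ] [ 0.67697102 -0.29566672  0.05      ]
```

Request:
move_arm(
  targets=[
    {"dx": -0.075,"dy": 0.03,"dz": 0,"rx": 0,"ry": 0,"rz": 0},
    {"dx": 0,"dy": 0,"dz": -0.6,"rx": 0,"ry": 0,"rz": 0},
    {"dx": 0,"dy": 0,"dz": -0.6,"rx": 0,"ry": 0,"rz": 0},
    {"dx": 0,"dy": 0,"dz": -0.6,"rx": 0,"ry": 0,"rz": 0},
    {"dx": 0,"dy": 0,"dz": -0.6,"rx": 0,"ry": 0,"rz": 0},
    {"dx": 0,"dy": 0,"dz": -0.6,"rx": 0,"ry": 0,"rz": 0},
    {"dx": 0,"dy": 0,"dz": -0.6,"rx": 0,"ry": 0,"rz": 0},
    {"dx": 0,"dy": 0,"dz": -0.3,"rx": 0,"ry": 0,"rz": 0},
    {"dx": 0,"dy": 0,"dz": 0,"rx": 0,"ry": 0,"rz": 0},
    {"dx": 0,"dy": 0,"dz": 0,"rx": 0,"ry": 0,"rz": 0},
  ],
  claw=50,
  newtons=80,
)

```text
t: 4.0
tcp_pos: [0.5611, -0.2531, 0.0299]
tool_rot: [0.826, 0.564, 0.0, 0.001]
force: [0.4, -0.6, -0.2]
finger_gap: 0.5
gripper_force: 0.0
```

```bash
python3 - <<'E'
from h import *
snap('wrist','w4.png'); im=cv2.imread('pics/w4.png')
cv2.imwrite('pics/w4.png',im)
s=sensors.sense();print(s['tcp_pos'],proj('wrist',s['tcp_pos']),proj('wrist',(.5745,-.218,.008)))
E
```

```text
[ 0.56118323 -0.25319128  0.03002747] [253.23981426 227.11728237] [252.70658806 163.38542026]
```

View pics/w4.png

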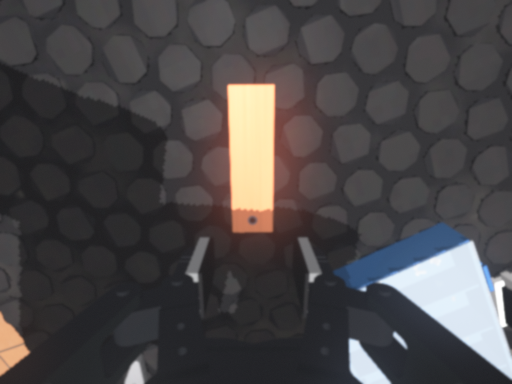

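The spacer (columns 231-274) is centred between the fingers at column 253. Next I'll descend.

Request:
move_arm(
  targets=[
    {"dx": 0,"dy": 0,"dz": -0.3,"rx": 0,"ry": 0,"rz": 0},
    {"dx": 0,"dy": 0,"dz": -0.3,"rx": 0,"ry": 0,"rz": 0},
    {"dx": 0,"dy": 0,"dz": -0.24,"rx": 0,"ry": 0,"rz": 0},
    {"dx": 0,"dy": 0,"dz": -0.16,"rx": 0,"ry": 0,"rz": 0},
    {"dx": 0,"dy": 0,"dz": -0.06,"rx": 0,"ry": 0,"rz": 0},
    {"dx": 0,"dy": 0,"dz": 0,"rx": 0,"ry": 0,"rz": 0},
    {"dx": 0,"dy": 0,"dz": 0,"rx": 0,"ry": 0,"rz": 0},
    {"dx": 0,"dy": 0,"dz": 0,"rx": 0,"ry": 0,"rz": 0},
    {"dx": 0,"dy": 0,"dz": 0,"rx": 0,"ry": 0,"rz": 0},
    {"dx": 0,"dy": 0,"dz": 0,"rx": 0,"ry": 0,"rz": 0},
  ],
  claw=46,
)

```text
t: 5.3
tcp_pos: [0.5607, -0.2529, 0.003]
tool_rot: [0.826, 0.564, 0.0, 0.0]
force: [0.3, -0.1, -0.1]
finger_gap: 0.457
gripper_force: 0.0
```

Request:
move_arm(
  targets=[
    {"dx": 0,"dy": 0,"dz": -0.06,"rx": 0,"ry": 0,"rz": 0},
    {"dx": 0,"dy": 0,"dz": -0.04,"rx": 0,"ry": 0,"rz": 0},
    {"dx": 0,"dy": 0,"dz": 0,"rx": 0,"ry": 0,"rz": 0},
    {"dx": 0,"dy": 0,"dz": 0,"rx": 0,"ry": 0,"rz": 0},
    {"dx": 0,"dy": 0,"dz": 0,"rx": 0,"ry": 0,"rz": 0},
    {"dx": 0,"dy": 0,"dz": 0,"rx": 0,"ry": 0,"rz": 0},
    {"dx": 0,"dy": 0,"dz": 0,"rx": 0,"ry": 0,"rz": 0},
    {"dx": 0,"dy": 0,"dz": 0,"rx": 0,"ry": 0,"rz": 0},
    {"dx": 0,"dy": 0,"dz": 0,"rx": 0,"ry": 0,"rz": 0},
    {"dx": 0,"dy": 0,"dz": 0,"rx": 0,"ry": 0,"rz": 0},
  ],
  claw=25,
)

```text
t: 6.55
tcp_pos: [0.5607, -0.2529, 0.0004]
tool_rot: [0.826, 0.564, -0.0, -0.0]
force: [-0.2, -0.2, 0.7]
finger_gap: 0.248
gripper_force: 0.0
```

Zero grip force at 25%, so the stroke may be nonlinear. I'll close fully.

Request:
move_arm(
  targets=[
    {"dx": 0,"dy": 0,"dz": 0,"rx": 0,"ry": 0,"rz": 0},
    {"dx": 0,"dy": 0,"dz": 0,"rx": 0,"ry": 0,"rz": 0},
    {"dx": 0,"dy": 0,"dz": 0,"rx": 0,"ry": 0,"rz": 0},
    {"dx": 0,"dy": 0,"dz": 0,"rx": 0,"ry": 0,"rz": 0},
    {"dx": 0,"dy": 0,"dz": 0,"rx": 0,"ry": 0,"rz": 0},
    {"dx": 0,"dy": 0,"dz": 0,"rx": 0,"ry": 0,"rz": 0},
    {"dx": 0,"dy": 0,"dz": 0,"rx": 0,"ry": 0,"rz": 0},
    {"dx": 0,"dy": 0,"dz": 0,"rx": 0,"ry": 0,"rz": 0},
    {"dx": 0,"dy": 0,"dz": 0,"rx": 0,"ry": 0,"rz": 0},
    {"dx": 0,"dy": 0,"dz": 0,"rx": 0,"ry": 0,"rz": 0},
  ],
  claw=0,
)

```text
t: 7.8
tcp_pos: [0.5607, -0.2529, 0.0004]
tool_rot: [0.826, 0.564, 0.0, 0.0]
force: [-0.9, 0.5, -0.5]
finger_gap: -0.003
gripper_force: 0.0
```

```bash
python3 - <<'E'
from h import *
snap('wrist','w5.png')
E
```

```text
(no output)
```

View pics/w5.png

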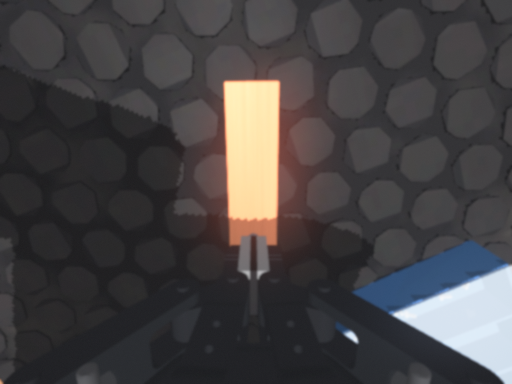

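The fingers have shut with no contact, near or over the spacer's tail end (row 245, tips at row 235). I need the spacer's real height and the tips' true location.

```bash
python3 - <<'E'
from h import *
s=sensors.sense(); t=s['tcp_pos']; m=cams.camera_model('wrist'); E=np.array(m['extrinsics'])
print('cam',-E[:3,:3].T@E[:3,3]-t, 'tcp in cam',E[:3,:3]@t+E[:3,3])
a=2*np.arctan2(s['tool_rot'][1],s['tool_rot'][0]); x=np.array([np.cos(a),np.sin(a),0])
for f in (-.011,0,.011):
  for h in (0,.005,.01,.02): print(f,h,proj('wrist',t+f*x+[0,0,h],m).round())
K=np.array([[m['fx'],0,m['cx']],[0,m['fy'],m['cy']],[0,0,1]])
img=np.array([(223.5,80.5),(279.5,80.5),(276.5,245),(230,245)])
o=np.array([(-15,51,0),(15,51,0),(15,-51,0),(-15,-51,0)])/1000.
ok,r,tv=cv2.solvePnP(o,img,K,None); 
w=E[:3,:3].T@(tv.ravel()-E[:3,3]); print('pnp centre top',w, (E[:3,:3].T@cv2.Rodrigues(r)[0]).round(3))
E
```

```text
cam [0.02764193 0.07125554 0.17283135] tcp in cam [6.13178442e-05 2.07784445e-02 1.87830663e-01]
-0.011 0 [253. 242.]
-0.011 0.005 [253. 246.]
-0.011 0.01 [253. 250.]
-0.011 0.02 [253. 258.]
0 0 [253. 227.]
0 0.005 [253. 230.]
0 0.01 [253. 234.]
0 0.02 [253. 241.]
0.011 0 [253. 211.]
0.011 0.005 [253. 214.]
0.011 0.01 [253. 217.]
0.011 0.02 [253. 224.]
pnp centre top [ 0.57383459 -0.21769706  0.00352158] [[ 0.935  0.353 -0.039]
 [-0.355  0.933 -0.064]
 [ 0.013  0.074  0.997]]
```

```bash
python3 - <<'E'
from h import *
a=cv2.imread('pics/w5.png')[190:290,190:320]; a=cv2.resize(a,None,fx=3.5,fy=3.5,interpolation=cv2.INTER_CUBIC)
snap('scene','sc5.png'); t=sensors.sense()['tcp_pos']; u,v=proj('scene',t).astype(int); print(u,v,a.shape)
b=cv2.imread('pics/sc5.png')[max(0,v-50):v+50,u-50:u+50]; b=cv2.resize(b,(350,350),interpolation=cv2.INTER_CUBIC)
cv2.imwrite('pics/m5.png',np.hstack([a[:350],b]))
E
```

```text
282 176 (350, 455, 3)
```

View pics/m5.png

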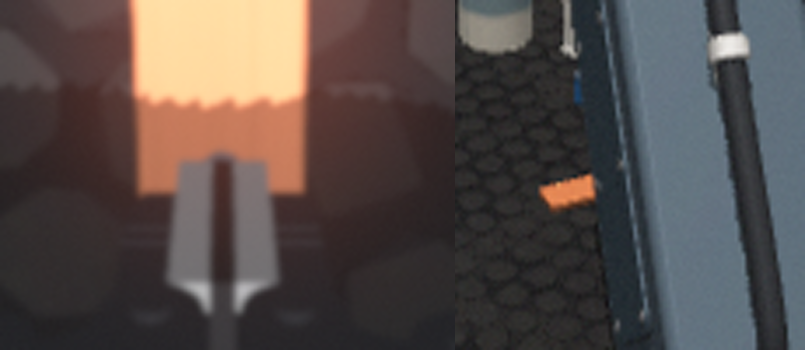

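The tips appear to sit just over the spacer, so the real tip height is above what was reported. I'll open and go down in small steps while watching the force.

Request:
move_arm(
  targets=[
    {"dx": 0,"dy": 0,"dz": 0,"rx": 0,"ry": 0,"rz": 0},
    {"dx": 0,"dy": 0,"dz": 0,"rx": 0,"ry": 0,"rz": 0},
    {"dx": 0,"dy": 0,"dz": 0,"rx": 0,"ry": 0,"rz": 0},
    {"dx": 0,"dy": 0,"dz": 0,"rx": 0,"ry": 0,"rz": 0},
    {"dx": 0,"dy": 0,"dz": 0,"rx": 0,"ry": 0,"rz": 0},
    {"dx": 0,"dy": 0,"dz": -0.04,"rx": 0,"ry": 0,"rz": 0},
    {"dx": 0,"dy": 0,"dz": -0.04,"rx": 0,"ry": 0,"rz": 0},
    {"dx": 0,"dy": 0,"dz": -0.04,"rx": 0,"ry": 0,"rz": 0},
    {"dx": 0,"dy": 0,"dz": 0,"rx": 0,"ry": 0,"rz": 0},
    {"dx": 0,"dy": 0,"dz": 0,"rx": 0,"ry": 0,"rz": 0},
  ],
  claw=48,
)

```text
t: 9.15
tcp_pos: [0.5607, -0.2529, -0.0026]
tool_rot: [0.826, 0.564, -0.0, -0.0]
force: [0.0, -0.2, 0.2]
finger_gap: 0.483
gripper_force: 0.0
```

Request:
move_arm(
  targets=[
    {"dx": 0,"dy": 0,"dz": -0.04,"rx": 0,"ry": 0,"rz": 0},
    {"dx": 0,"dy": 0,"dz": -0.04,"rx": 0,"ry": 0,"rz": 0},
    {"dx": 0,"dy": 0,"dz": -0.04,"rx": 0,"ry": 0,"rz": 0},
    {"dx": 0,"dy": 0,"dz": 0,"rx": 0,"ry": 0,"rz": 0},
    {"dx": 0,"dy": 0,"dz": 0,"rx": 0,"ry": 0,"rz": 0},
    {"dx": 0,"dy": 0,"dz": 0,"rx": 0,"ry": 0,"rz": 0},
    {"dx": 0,"dy": 0,"dz": 0,"rx": 0,"ry": 0,"rz": 0},
    {"dx": 0,"dy": 0,"dz": 0,"rx": 0,"ry": 0,"rz": 0},
    {"dx": 0,"dy": 0,"dz": 0,"rx": 0,"ry": 0,"rz": 0},
    {"dx": 0,"dy": 0,"dz": 0,"rx": 0,"ry": 0,"rz": 0},
  ],
  claw=0,
)

```text
t: 10.4
tcp_pos: [0.5607, -0.2529, -0.0056]
tool_rot: [0.826, 0.564, 0.0, -0.0]
force: [0.4, -0.2, -0.4]
finger_gap: 0.001
gripper_force: 0.0
```

Still shut with no contact at z=-5.6 mm. I'll touch down gently on the spacer top to find the true height.

Request:
move_arm(
  targets=[
    {"dx": 0,"dy": 0,"dz": -0.03,"rx": 0,"ry": 0,"rz": 0},
    {"dx": 0,"dy": 0,"dz": -0.03,"rx": 0,"ry": 0,"rz": 0},
    {"dx": 0,"dy": 0,"dz": -0.03,"rx": 0,"ry": 0,"rz": 0},
    {"dx": 0,"dy": 0,"dz": 0,"rx": 0,"ry": 0,"rz": 0},
    {"dx": 0,"dy": 0,"dz": 0,"rx": 0,"ry": 0,"rz": 0},
    {"dx": 0,"dy": 0,"dz": 0,"rx": 0,"ry": 0,"rz": 0},
    {"dx": 0,"dy": 0,"dz": 0,"rx": 0,"ry": 0,"rz": 0},
    {"dx": 0,"dy": 0,"dz": 0,"rx": 0,"ry": 0,"rz": 0},
    {"dx": 0,"dy": 0,"dz": 0,"rx": 0,"ry": 0,"rz": 0},
    {"dx": 0,"dy": 0,"dz": 0,"rx": 0,"ry": 0,"rz": 0},
  ],
)

```text
t: 11.65
tcp_pos: [0.5607, -0.2529, -0.0078]
tool_rot: [0.826, 0.564, -0.0, -0.0]
force: [-0.5, 0.4, -0.1]
finger_gap: -0.002
gripper_force: 0.0
```

```bash
python3 - <<'E'
from h import *
snap('wrist','w6.png'); s=sensors.sense(); print(s['tcp_pos'],s['force'],s['tau'],s['q'])
im=cv2.imread('pics/w6.png'); hsv=cv2.cvtColor(im,cv2.COLOR_BGR2HSV)
# spacer head and tail rows by red-minus-blue at col 233 and 270; width at rows
d=im[:,:,2].astype(int)-im[:,:,0]
for c in (236,268): r=np.where(d[:300,c]>60)[0]; print(c,r.min(),r.max())
for r in (90,150,230): c=np.where(d[r,150:350]>60)[0]+150; print(r,c.min(),c.max())
E
```

```text
[ 0.56069932 -0.25286246 -0.00782205] [-0.15901266 -0.54795968  0.74309369] [-3.45887502e-04 -4.78672957e+01 -1.02016783e+01 -1.80513234e-04
  9.36288925e-04 -2.17054270e-05] [-6.05126112e-01  8.01653667e-01  1.59272578e+00  4.07098453e-06
  7.47205071e-01 -2.33541225e-01]
236 79 244
268 78 244
90 222 281
150 223 281
230 228 278
```

Request:
move_arm(
  targets=[
    {"dx": 0,"dy": 0,"dz": -0.03,"rx": 0,"ry": 0,"rz": 0},
    {"dx": 0,"dy": 0,"dz": -0.03,"rx": 0,"ry": 0,"rz": 0},
    {"dx": 0,"dy": 0,"dz": -0.03,"rx": 0,"ry": 0,"rz": 0},
    {"dx": 0,"dy": 0,"dz": -0.03,"rx": 0,"ry": 0,"rz": 0},
    {"dx": 0,"dy": 0,"dz": 0,"rx": 0,"ry": 0,"rz": 0},
    {"dx": 0,"dy": 0,"dz": 0,"rx": 0,"ry": 0,"rz": 0},
    {"dx": 0,"dy": 0,"dz": 0,"rx": 0,"ry": 0,"rz": 0},
    {"dx": 0,"dy": 0,"dz": 0,"rx": 0,"ry": 0,"rz": 0},
    {"dx": 0,"dy": 0,"dz": 0,"rx": 0,"ry": 0,"rz": 0},
    {"dx": 0,"dy": 0,"dz": 0,"rx": 0,"ry": 0,"rz": 0},
  ],
)

```text
t: 12.95
tcp_pos: [0.5607, -0.2528, -0.0109]
tool_rot: [0.826, 0.564, -0.0, -0.0]
force: [0.1, -0.1, 1.2]
finger_gap: 0.001
gripper_force: 0.0
```

Request:
move_arm(
  targets=[
    {"dx": 0,"dy": 0,"dz": -0.03,"rx": 0,"ry": 0,"rz": 0},
    {"dx": 0,"dy": 0,"dz": -0.03,"rx": 0,"ry": 0,"rz": 0},
    {"dx": 0,"dy": 0,"dz": -0.03,"rx": 0,"ry": 0,"rz": 0},
    {"dx": 0,"dy": 0,"dz": -0.03,"rx": 0,"ry": 0,"rz": 0},
    {"dx": 0,"dy": 0,"dz": 0,"rx": 0,"ry": 0,"rz": 0},
    {"dx": 0,"dy": 0,"dz": 0,"rx": 0,"ry": 0,"rz": 0},
    {"dx": 0,"dy": 0,"dz": 0,"rx": 0,"ry": 0,"rz": 0},
    {"dx": 0,"dy": 0,"dz": 0,"rx": 0,"ry": 0,"rz": 0},
    {"dx": 0,"dy": 0,"dz": 0,"rx": 0,"ry": 0,"rz": 0},
    {"dx": 0,"dy": 0,"dz": 0,"rx": 0,"ry": 0,"rz": 0},
  ],
)

```text
t: 14.2
tcp_pos: [0.5607, -0.2529, -0.0138]
tool_rot: [0.826, 0.564, 0.0, -0.0]
force: [1.0, -0.5, 0.1]
finger_gap: 0.001
gripper_force: 0.0
```

```bash
python3 - <<'E'
from h import *
snap('wrist','w7.png'); s=sensors.sense(); print(s['tcp_pos'],s['force'],s['t'])
im=cv2.imread('pics/w7.png')
d=im[:,:,2].astype(int)-im[:,:,0]
for c in (236,268): r=np.where(d[:300,c]>60)[0]; print(c,r.min(),r.max())
for r in (90,150,230): c=np.where(d[r,150:350]>60)[0]+150; print(r,c.min(),c.max())
print(im[225:250:2,246].tolist())
E
```

```text
[ 0.56067555 -0.2528681  -0.01384226] [1.06716078 0.75067684 0.40393914] 14.25
236 78 244
268 77 244
90 220 282
150 222 282
230 226 279
[[97, 131, 214], [91, 122, 198], [91, 122, 198], [92, 121, 197], [90, 120, 194], [97, 116, 174], [112, 115, 134], [115, 115, 129], [115, 115, 128], [115, 114, 126], [115, 114, 126], [114, 114, 124], [114, 113, 123]]
```

```bash
python3 - <<'E'
from h import *
from scipy.optimize import least_squares
m=cams.camera_model('wrist'); E=np.array(m['extrinsics']); R=E[:3,:3]; t0=sensors.sense()['tcp_pos']; off=-R.T@E[:3,3]-t0
P={'w3':(.56266,-.25369,.12719),'w4':(.56118,-.25319,.03003),'w5':(.5607,-.2529,.0004),'w6':(.5607,-.25286,-.00782),'w7':(.56068,-.25287,-.01384)}
obs={}
for k in P:
    im=cv2.imread(f'pics/{k}.png').astype(int); d=im[:,:,2]-im[:,:,0]; d[:, :200]=0; d[:,300:]=0
    mk=((d>60)).astype('uint8'); mk[260:]=0
    n,l,st,c=cv2.connectedComponentsWithStats(mk); i=1+st[1:,4].argmax(); x,y,w,h,_=st[i]; mk=l==i
    f=lambda r:(np.where(mk[r])[0].min()-.5,np.where(mk[r])[0].max()+.5)
    r1,r2=y+6,y+h-6
    obs[k]=(y-.5,y+h-.5,r1,*f(r1),r2,*f(r2)); print(k,obs[k])
def edges(k,p):
    x,y,yaw,zo,b=p; c=np.array(P[k])+off+[0,0,zo]
    u=np.array([-np.sin(yaw),np.cos(yaw),0]); v=np.array([np.cos(yaw),np.sin(yaw),0]); o=np.array([x,y,.008])
    q=[R@(o+a*v+e*u-c) for a,e in((-.015,.051),(.015,.051),(.015,-.051),(-.015,-.051))]
    return [np.array([m['fx']*z[0]/z[2]+m['cx'],m['fy']*z[1]/z[2]+m['cy']]) for z in q]
def res(p):
    o=[]
    for k,(h,t,r1,a,b_,r2,c,d) in obs.items():
        A,B,C_,D=edges(k,p); b=p[4]
        L=lambda r,s,e:s[0]+(e[0]-s[0])*(r-s[1])/(e[1]-s[1])
        o+=[(A+B)[1]/2-b-h,(C_+D)[1]/2+b-t,L(r1,A,D)-b-a,L(r1,B,C_)+b-b_,L(r2,A,D)-b-c,L(r2,B,C_)+b-d]
    return np.array(o)
s=least_squares(res,[.575,-.218,-.365,0,1.]); print(s.x,s.cost); print(res(s.x).reshape(-1,6).round(1))
J=s.jac; print(np.sqrt(np.diag(np.linalg.inv(J.T@J))))
E
```

```text
w3 (np.float64(89.5), np.float64(193.5), np.int32(96), np.float64(232.5), np.float64(266.5), np.int32(188), np.float64(235.5), np.float64(266.5))
w4 (np.float64(82.5), np.float64(232.5), np.int32(89), np.float64(226.5), np.float64(275.5), np.int32(227), np.float64(231.5), np.float64(272.5))
w5 (np.float64(79.5), np.float64(244.5), np.int32(86), np.float64(222.5), np.float64(280.5), np.int32(239), np.float64(228.5), np.float64(276.5))
w6 (np.float64(77.5), np.float64(245.5), np.int32(84), np.float64(220.5), np.float64(281.5), np.int32(240), np.float64(227.5), np.float64(277.5))
w7 (np.float64(76.5), np.float64(246.5), np.int32(83), np.float64(219.5), np.float64(282.5), np.int32(241), np.float64(226.5), np.float64(278.5))
[ 0.5735235  -0.21763648 -0.36336464  0.01736968  3.00467217] 55.87842270944497
[[-1.2 -2.1 -0.3  1.3 -1.1  0.9]
 [-0.2 -7.  -0.5 -0.1 -1.3  1.3]
 [-0.1 -2.3  0.4 -0.9 -0.5  0.6]
 [ 0.9  2.3  1.1 -0.8 -0.5  0.5]
 [ 1.1  5.5  1.1 -0.9 -0.3  0.3]]
[1.78087326e-04 2.66045494e-04 3.13419328e-03 1.27593416e-03
 3.10784169e-01]
```

Request:
move_arm(
  targets=[
    {"dx": 0,"dy": 0,"dz": -0.04,"rx": 0,"ry": 0,"rz": 0},
    {"dx": 0,"dy": 0,"dz": -0.04,"rx": 0,"ry": 0,"rz": 0},
    {"dx": 0,"dy": 0,"dz": -0.04,"rx": 0,"ry": 0,"rz": 0},
    {"dx": 0,"dy": 0,"dz": -0.02,"rx": 0,"ry": 0,"rz": 0},
    {"dx": 0,"dy": 0,"dz": -0.02,"rx": 0,"ry": 0,"rz": 0},
    {"dx": 0,"dy": 0,"dz": 0,"rx": 0,"ry": 0,"rz": 0},
    {"dx": 0,"dy": 0,"dz": 0,"rx": 0,"ry": 0,"rz": 0},
    {"dx": 0,"dy": 0,"dz": 0,"rx": 0,"ry": 0,"rz": 0},
    {"dx": 0,"dy": 0,"dz": 0,"rx": 0,"ry": 0,"rz": 0},
    {"dx": 0,"dy": 0,"dz": 0,"rx": 0,"ry": 0,"rz": 0},
  ],
)

```text
t: 15.5
tcp_pos: [0.5607, -0.2529, -0.0178]
tool_rot: [0.826, 0.564, -0.0, -0.0]
force: [-0.7, 0.4, 1.1]
finger_gap: -0.002
gripper_force: 0.0
```

Request:
move_arm(
  targets=[
    {"dx": 0,"dy": 0,"dz": -0.04,"rx": 0,"ry": 0,"rz": 0},
    {"dx": 0,"dy": 0,"dz": -0.04,"rx": 0,"ry": 0,"rz": 0},
    {"dx": 0,"dy": 0,"dz": -0.04,"rx": 0,"ry": 0,"rz": 0},
    {"dx": 0,"dy": 0,"dz": 0,"rx": 0,"ry": 0,"rz": 0},
    {"dx": 0,"dy": 0,"dz": 0,"rx": 0,"ry": 0,"rz": 0},
    {"dx": 0,"dy": 0,"dz": 0,"rx": 0,"ry": 0,"rz": 0},
    {"dx": 0,"dy": 0,"dz": 0,"rx": 0,"ry": 0,"rz": 0},
    {"dx": 0,"dy": 0,"dz": 0,"rx": 0,"ry": 0,"rz": 0},
    {"dx": 0,"dy": 0,"dz": 0,"rx": 0,"ry": 0,"rz": 0},
    {"dx": 0,"dy": 0,"dz": 0,"rx": 0,"ry": 0,"rz": 0},
  ],
)

```text
t: 16.75
tcp_pos: [0.5607, -0.2529, -0.0208]
tool_rot: [0.826, 0.564, 0.0, 0.0]
force: [-0.6, -0.8, -0.8]
finger_gap: 0.001
gripper_force: 0.0
```

```bash
python3 - <<'E'
from h import *
snap('wrist','w8.png'); s=sensors.sense(); print(s['tcp_pos'],s['force'],s['t'])
a=cv2.imread('pics/w5.png')[60:290,190:320]; b=cv2.imread('pics/w7.png')[60:290,190:320]; c=cv2.imread('pics/w8.png')[60:290,190:320]
cv2.imwrite('pics/cmp.png',cv2.resize(np.hstack([a,b,c]),None,fx=2.05,fy=2.05,interpolation=cv2.INTER_CUBIC))
E
```

```text
[ 0.56067804 -0.252833   -0.02085812] [-0.47105558  0.07919672  0.25114228] 16.8
```

View pics/cmp.png

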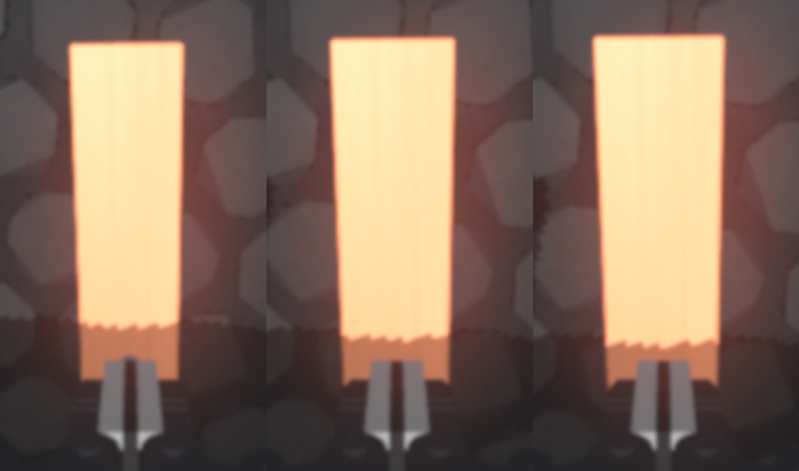

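The gripper is occluding the tail, so the tips are indeed still above the spacer. I'll refit the height without the occluded tail rows.

```bash
python3 - <<'E'
from h import *
from scipy.optimize import least_squares
m=cams.camera_model('wrist'); E=np.array(m['extrinsics']); R=E[:3,:3]; t0=sensors.sense()['tcp_pos']; off=-R.T@E[:3,3]-t0
P={'w3':(.56266,-.25369,.12719),'w4':(.56118,-.25319,.03003),'w5':(.5607,-.2529,.0004),'w6':(.5607,-.25286,-.00782),'w7':(.56068,-.25287,-.01384),'w8':(.56068,-.25283,-.02086)}
obs={}
def cross(a,i0,th):  # subpixel half-level crossing, scanning from i0 outward
    return a
for k in P:
    im=cv2.imread(f'pics/{k}.png').astype(float); g=im[:,:,2]-im[:,:,0]
    def edge(line,lo,hi): # max gradient subpixel
        d=np.abs(np.diff(line[lo:hi])); w=d**2; i=d.argmax(); s=slice(max(0,i-2),i+3); return lo+.5+(np.arange(len(d))[s]*w[s]).sum()/w[s].sum()
    h=edge(im[:,250,1],60,120)
    o=[h]
    for r in (int(h)+8,int(h)+50,int(h)+85): o+=[r,edge(im[r,:,1],205,245),edge(im[r,:,1],256,300)]
    obs[k]=o; print(k,np.round(o,1))
def res(p,full=False):
    x,y,yaw,zo=p; o=[]
    for k,ob in obs.items():
        c=np.array(P[k])+off+[0,0,zo]
        u=np.array([-np.sin(yaw),np.cos(yaw),0]); v=np.array([np.cos(yaw),np.sin(yaw),0])
        def pr(a,e): z=R@(np.array([x,y,.008])+a*v+e*u-c); return np.array([m['fx']*z[0]/z[2]+m['cx'],m['fy']*z[1]/z[2]+m['cy']])
        A,B,C_,D=pr(-.015,.051),pr(.015,.051),pr(.015,-.051),pr(-.015,-.051)
        L=lambda r,s,e:s[0]+(e[0]-s[0])*(r-s[1])/(e[1]-s[1])
        o+=[(A+B)[1]/2-ob[0]]
        for i in (1,4,7): o+=[L(ob[i],A,D)-ob[i+1],L(ob[i],B,C_)-ob[i+2]]
    return np.array(o)
s=least_squares(res,[.575,-.218,-.365,0]); print(s.x,s.cost); print(res(s.x).reshape(-1,7).round(1))
E
```

```text
w3 [ 90.5  98.  234.  265.4 140.  235.2 265.3 175.  236.  265.3]
w4 [ 84.   91.  227.3 274.1 133.  228.8 273.5 168.  230.1 273.2]
w5 [ 80.6  88.  223.8 278.7 130.  225.1 278.2 165.  226.6 277.3]
w6 [ 79.4  87.  222.2 280.1 129.  223.8 279.3 164.  225.2 278.8]
w7 [ 78.4  86.  221.  281.1 128.  222.4 280.3 163.  224.1 279.7]
w8 [ 77.2  85.  219.4 282.5 127.  221.  281.8 162.  222.5 281.1]
[ 0.57363105 -0.21776725 -0.36180422  0.00238798] 0.3792469400603738
[[ 0.2  0.4 -0.   0.3  0.   0.4 -0.1]
 [-0.   0.  -0.2 -0.1 -0.1 -0.2 -0.1]
 [-0.1 -0.2 -0.   0.1 -0.1 -0.1  0.2]
 [ 0.  -0.  -0.  -0.1  0.  -0.1 -0.1]
 [-0.  -0.1  0.1  0.1  0.1 -0.1 -0. ]
 [-0.   0.   0.1  0.1 -0.   0.1 -0.1]]
```

The fit is excellent at under 0.4 px. The camera is where it reports, and the spacer top is at reported z of about +6 mm. From the opening's size in pixels (about 0.14-0.15 m depth), the fingertips sit about 35 mm behind the reported TCP. I'll apply that and descend with the fingers open.

Request:
move_arm(
  targets=[
    {"dx": 0,"dy": 0,"dz": 0,"rx": 0,"ry": 0,"rz": 0.02},
    {"dx": 0,"dy": 0,"dz": 0,"rx": 0,"ry": 0,"rz": 0},
    {"dx": 0,"dy": 0,"dz": 0,"rx": 0,"ry": 0,"rz": 0},
    {"dx": 0,"dy": 0,"dz": 0,"rx": 0,"ry": 0,"rz": 0},
    {"dx": 0,"dy": 0,"dz": -0.14,"rx": 0,"ry": 0,"rz": 0},
    {"dx": 0,"dy": 0,"dz": -0.14,"rx": 0,"ry": 0,"rz": 0},
    {"dx": 0,"dy": 0,"dz": -0.1,"rx": 0,"ry": 0,"rz": 0},
    {"dx": 0,"dy": 0,"dz": -0.1,"rx": 0,"ry": 0,"rz": 0},
    {"dx": 0,"dy": 0,"dz": -0.08,"rx": 0,"ry": 0,"rz": 0},
    {"dx": 0,"dy": 0,"dz": -0.04,"rx": 0,"ry": 0,"rz": 0},
  ],
  claw=47,
)

```text
t: 18.05
tcp_pos: [0.5606, -0.2528, -0.031]
tool_rot: [0.822, 0.569, -0.0, 0.0]
force: [-7.2, 4.0, 35.5]
finger_gap: 0.469
gripper_force: 17.8
```

Both tips rest on the bench at z=-0.031 (17.8 N each). I'll ease up 7 mm of command and grip.

Request:
move_arm(
  targets=[
    {"dx": 0,"dy": 0,"dz": 0.29,"rx": 0,"ry": 0,"rz": 0},
    {"dx": 0,"dy": 0,"dz": 0,"rx": 0,"ry": 0,"rz": 0},
    {"dx": 0,"dy": 0,"dz": 0,"rx": 0,"ry": 0,"rz": 0},
    {"dx": 0,"dy": 0,"dz": 0,"rx": 0,"ry": 0,"rz": 0},
    {"dx": 0,"dy": 0,"dz": 0,"rx": 0,"ry": 0,"rz": 0},
    {"dx": 0,"dy": 0,"dz": 0,"rx": 0,"ry": 0,"rz": 0},
    {"dx": 0,"dy": 0,"dz": 0,"rx": 0,"ry": 0,"rz": 0},
    {"dx": 0,"dy": 0,"dz": 0,"rx": 0,"ry": 0,"rz": 0},
    {"dx": 0,"dy": 0,"dz": 0,"rx": 0,"ry": 0,"rz": 0},
    {"dx": 0,"dy": 0,"dz": 0,"rx": 0,"ry": 0,"rz": 0},
  ],
  claw=20,
  newtons=100,
)

```text
t: 19.3
tcp_pos: [0.5611, -0.2531, -0.0282]
tool_rot: [0.823, 0.569, 0.0, 0.0]
force: [-0.7, 0.6, 9.1]
finger_gap: 0.306
gripper_force: 99.7
```

Gripped (99.7 N). Next I'll lift, turn square to the jig, and go in front of its open side.

Request:
move_arm(
  targets=[
    {"dx": 0,"dy": 0,"dz": 0.6,"rx": 0,"ry": 0,"rz": 0},
    {"dx": 0,"dy": 0,"dz": 0.8,"rx": 0,"ry": 0,"rz": 0},
    {"dx": 0,"dy": 0,"dz": 0.8,"rx": 0,"ry": 0,"rz": 0},
    {"dx": 0.22,"dy": 1,"dz": 0.2,"rx": 0,"ry": 0,"rz": 0.1},
    {"dx": 0.22,"dy": 1,"dz": 0,"rx": 0,"ry": 0,"rz": 0.1},
    {"dx": 0.22,"dy": 1,"dz": 0,"rx": 0,"ry": 0,"rz": 0.1},
    {"dx": 0.22,"dy": 1,"dz": 0,"rx": 0,"ry": 0,"rz": 0.1},
    {"dx": 0.22,"dy": 1,"dz": 0,"rx": 0,"ry": 0,"rz": 0.1},
    {"dx": 0.2,"dy": 1,"dz": 0,"rx": 0,"ry": 0,"rz": 0.093},
    {"dx": 0,"dy": 0.16,"dz": 0,"rx": 0,"ry": 0,"rz": 0},
  ],
)

```text
t: 20.55
tcp_pos: [0.5936, -0.0974, 0.0325]
tool_rot: [0.724, 0.69, 0.0, 0.0]
force: [-0.5, -0.5, -1.3]
finger_gap: 0.308
gripper_force: 98.7
```

```bash
python3 - <<'E'
from h import *
snap('wrist','w9.png'); s=sensors.sense(); print(s['t'],s['tcp_pos'],s['tool_rot'],s['force'],s['finger_gap'],s['gripper_force'], 2*np.degrees(np.arctan2(s['tool_rot'][1],s['tool_rot'][0]))-90)
m=cams.camera_model('wrist'); np.save('E9.npy',m['extrinsics'])
y=np.radians(-2.9);O=np.array([.601,.048,0]);u=np.array([-np.sin(y),np.cos(y),0]);v=np.array([np.cos(y),np.sin(y),0])
for x in (-38,-8,8,38):
  for z in (22,30): print(x,z,[proj('wrist',O+v*x/1e3+u*Y/1e3+[0,0,z/1e3],m).round(1) for Y in(-39,-24)])
g=cv2.cvtColor(cv2.imread('pics/w9.png'),cv2.COLOR_BGR2GRAY)
print(cv2.resize(g[:130,130:390],(65,44),interpolation=cv2.INTER_AREA).__floordiv__(26).astype(str).tolist().__len__())
for r in cv2.resize(g[:130,130:390],(87,44),interpolation=cv2.INTER_AREA): print(''.join(' .:-=+*#%@'[min(9,int(p)//26)] for p in r))
E
```

```text
20.6 [ 0.59341905 -0.09786787  0.03232807] [7.24347978e-01 6.89434454e-01 1.35654855e-04 3.49208401e-04] [-0.17636721 -0.08251342 -0.84489751] 0.3099968823480087 98.67741823196411 -2.8292769607789694
-38 22 [array([188. ,  47.7]), array([186.2,  17.9])]
-38 30 [array([184.8,  45. ]), array([182.9,  13.6])]
-8 22 [array([240.4,  47.8]), array([240.,  18.])]
-8 30 [array([239.7,  45.1]), array([239.4,  13.8])]
8 22 [array([268.3,  47.9]), array([268.8,  18.1])]
8 30 [array([269. ,  45.2]), array([269.6,  13.8])]
38 22 [array([320.6,  48. ]), array([322.6,  18.2])]
38 30 [array([323.9,  45.3]), array([326.1,  14. ])]
44
%%%%%%%%%%%%%%%%%*+%%#+%%%%%%@@@@@@@@@@@@@@@@@@@@@@@@@@@@#+%@@+%@@@@@@@@@@@@@@@@@@%----
+++++===============++==+++=++++++++==++++++++++++++++++++++*+++*++********++++**#+----
%%%**=-=++++++---+*****************+==========******************+==+++++++==+*##%%+----
%%%#*=--=++++=---+*****************+=========+#*****************+==+****+===+#%%%%+----
%%%#*+--==++=----+*****************+========++######%%##*#%%%#%@*===+**++===+#%%%%=----
%%%#*+----==-----+*****************
[... 2696 characters left out ...]
:::::::::::::::::::::::::-=#%%%%%%%%%%%%%%%%%%%%#-::::-------:::::::::::::::::::::::
::::::::::::::::::::::::::::-=#%%%%%%%%%%%%%%%%%%%%#-::::------::::::::::::::::::::::::
:::::::::::::::::::::::::::--=#%%%%%%%%%%%%%%%%%%%%*-::::-------:::::::::::::::::::::::
::::::::::::::::::::::::::::-=#%%%%%%%%%%%%%%%%%%%%*--::::------:::::::::::::::::::::::
:::::::::::::::::::::::::::::-#%%%%%%%%%%%%%%%%%%%%*---:::------:::::::::::::::::::::::
:::::::::::::::::::::::-:::::-#%%%%%%%%%%%%%%%%%%%%*---:::::----:::::::::::::::::::::::
:::::::::::::::::::::::--::::-#%%%%%%%%%%%%%%%%%%%%*----:::::::::::::::::::::::::::::::
:::::::::::::::::::::::---:::-*%%%%%%%%%%%%%%%%%%%%*----:::::::::::::::::::::::::::::::
```

The ASCII view shows both module ends. The left (jig -x) one has the longer sink shadow and its end lower in the picture, so it looks like the low module. I'll measure the edges to subpixel for confirmation and pose.

```bash
cat > fit.py <<'E'
from h import *
from scipy.optimize import least_squares
im=cv2.imread('pics/w9.png').astype(float); g=im.mean(2)
m=cams.camera_model('wrist'); m['extrinsics']=np.load('E9.npy')
def edge(l,lo,hi):
    d=np.abs(np.diff(l[lo:hi])); i=d.argmax(); w=d**2; s=slice(max(0,i-2),i+3); return lo+.5+(np.arange(len(d))[s]*w[s]).sum()/w[s].sum()
ob=[]
for r in (28,32,36): ob.append([edge(g[r],172,192),edge(g[r],228,245),edge(g[r],257,272),edge(g[r],312,330)])
ends=[[edge(g[:,c],34,52) for c in (195,208,222)],[edge(g[:,c],34,52) for c in (275,290,305)]]
print(np.round(ob,1),np.round(ends,1))
def res(p,lowleft):
    O=np.array([p[0],p[1],0]);y=p[2];u=np.array([-np.sin(y),np.cos(y),0]);v=np.array([np.cos(y),np.sin(y),0]); o=[]
    P=lambda X,Y,Z:proj('wrist',O+v*X/1e3+u*Y/1e3+[0,0,Z/1e3+p[3]],m)
    zl,zr=(22,30) if lowleft else (30,22)
    for X,z,j in ((-38,zl,0),(-8,zl,1),(8,zr,2),(38,zr,3)):
        A,B=P(X,-39,z),P(X,-24,z)
        for r,q in zip((28,32,36),ob): o.append(A[0]+(B[0]-A[0])*(r-A[1])/(B[1]-A[1])-q[j])
    for k,(x1,x2,z) in enumerate(((-38,-8,zl),(8,38,zr))):
        A,B=P(x1,-39,z),P(x2,-39,z)
        for c,e in zip(((195,208,222),(275,290,305))[k],ends[k]): o.append(A[1]+(B[1]-A[1])*(c-A[0])/(B[0]-A[0])-e)
    return np.array(o)
if __name__=='__main__':
  for L in (1,0):
    s=least_squares(res,[.601,.048,-.05,0],args=(L,)); print(L,s.x,np.degrees(s.x[2]),s.cost,res(s.x,L).round(1))
  # held spacer edges
  for r in (85,120): print(r,edge(g[r],205,230),edge(g[r],270,300)); 
  print('head',[edge(g[:,c],60,85) for c in (225,250,275)])
  t=np.array([.59342,-.09787]);a=np.radians(-2.83);u=np.array([-np.sin(a),np.cos(a)]);v=np.array([np.cos(a),np.sin(a)])
  for z in (.066,.069,.072):
    p=[ray('wrist',*q,z,m)[:2]-t for q in ((edge(g[85],205,230),85),(edge(g[85],270,300),85),(edge(g[120],205,230),120),(edge(g[120],270,300),120),(250,edge(g[:,250],60,85)))]
    print(z,[(round(q@v*1e3,1),round(q@u*1e3,1)) for q in p])
E
python3 fit.py
```

```text
[[182.2 236.6 264.6 321.5]
 [182.4 236.3 261.2 321.1]
 [182.6 236.7 264.5 320.9]] [[44.8 44.8 44.9]
 [42.3 42.4 42.4]]
1 [ 0.59870739  0.04940265 -0.05327267  0.00100056] -3.052298916615084 7.780300663930058 [-0.1 -0.1 -0.  -0.9 -0.6 -0.9  0.2  3.6  0.2 -0.6 -0.5 -0.5 -0.1 -0.
  0.  -0.   0.   0.1]
0 [5.97785238e-01 4.95746538e-02 5.80583890e-03 5.21416444e-04] 0.33265006553255455 22.859145711720544 [-1.5 -1.2 -0.9  0.1  0.7  0.5  1.3  4.8  1.6 -2.1 -1.7 -1.5  0.6 -0.2
 -1.1  1.1  0.2 -0.7]
85 217.78289601554908 284.9417170029559
120 219.36368991517438 284.12694616871886
head [np.float64(74.98306992449467), np.float64(74.74636286315413), np.float64(74.72417017297802)]
0.066 [(np.float64(-16.3), np.float64(84.6)), (np.float64(14.0), np.float64(84.6)), (np.float64(-16.1), np.float64(69.3)), (np.float64(14.1), np.float64(69.3)), (np.float64(-1.8), np.float64(88.9))]
0.069 [(np.float64(-16.0), np.float64(84.4)), (np.float64(13.7), np.float64(84.4)), (np.float64(-15.8), np.float64(69.5)), (np.float64(13.8), np.float64(69.5)), (np.float64(-1.7), np.float64(88.6))]
0.072 [(np.float64(-15.6), np.float64(84.2)), (np.float64(13.4), np.float64(84.3)), (np.float64(-15.4), np.float64(69.6)), (np.float64(13.5), np.float64(69.6)), (np.float64(-1.7), np.float64(88.4))]
```

The left module is low (cost 7.8 against 22.9; yaw -3.05° matches the top camera). Spacer in tool: centre -1.1 mm sideways, +37.7 mm forward, level. Now lining up in front of the gap.

Request:
move_arm(
  targets=[
    {"dx": -0.33,"dy": 0.08,"dz": 0,"rx": 0,"ry": 0,"rz": -0.017},
    {"dx": -0.33,"dy": 0.08,"dz": 0,"rx": 0,"ry": 0,"rz": 0},
    {"dx": -0.31,"dy": 0.08,"dz": -0.35,"rx": 0,"ry": 0,"rz": 0},
    {"dx": 0,"dy": 0,"dz": -0.35,"rx": 0,"ry": 0,"rz": 0},
    {"dx": 0,"dy": 0,"dz": -0.35,"rx": 0,"ry": 0,"rz": 0},
    {"dx": 0,"dy": 0,"dz": -0.36,"rx": 0,"ry": 0,"rz": 0},
    {"dx": 0,"dy": 0,"dz": 0,"rx": 0,"ry": 0,"rz": 0},
    {"dx": 0,"dy": 0,"dz": 0,"rx": 0,"ry": 0,"rz": 0},
    {"dx": 0,"dy": 0,"dz": 0,"rx": 0,"ry": 0,"rz": 0},
    {"dx": 0,"dy": 0,"dz": 0,"rx": 0,"ry": 0,"rz": 0},
  ],
)

```text
t: 21.85
tcp_pos: [0.5692, -0.0929, -0.0035]
tool_rot: [0.728, 0.686, 0.0, 0.0]
force: [1.3, -0.4, -0.9]
finger_gap: 0.309
gripper_force: 98.7
```

```bash
python3 - <<'E'
from h import *
snap('wrist','w10.png'); s=sensors.sense(); print(s['t'],s['tcp_pos'],s['force'],s['finger_gap'], 2*np.degrees(np.arctan2(s['tool_rot'][1],s['tool_rot'][0]))-90)
m=cams.camera_model('wrist'); np.save('E10.npy',m['extrinsics'])
y=-.0533;O=np.array([.5987,.0494,0]);u=np.array([-np.sin(y),np.cos(y),0]);v=np.array([np.cos(y),np.sin(y),0])
for X,Y,Z in ((-38,-39,23),(-8,-39,23),(8,-39,31),(38,-39,31),(-38,-54,34),(-8,-54,34)): print(X,Y,Z,proj('wrist',O+v*X/1e3+u*Y/1e3+[0,0,Z/1e3],m).round(1))
g=cv2.cvtColor(cv2.imread('pics/w10.png'),cv2.COLOR_BGR2GRAY)
for r in cv2.resize(g[:105,175:350],(88,35),interpolation=cv2.INTER_AREA): print(''.join(' .:-=+*#%@'[min(9,int(p)//26)] for p in r))
E
```

```text
21.9 [ 0.56917308 -0.09291277 -0.00352437] [ 0.21108737  0.25505713 -1.49406238] 0.3100613275345076 -3.4057604288315275
-38 -39 23 [217.1  38.9]
-8 -39 23 [283.2  38.5]
8 -39 31 [322.6  34.3]
38 -39 31 [392.9  33.9]
-38 -54 34 [215.6  72.1]
-8 -54 34 [284.9  71.7]
------===-----------=+*********************************=--============--::-*@@@@@@@@@@@@
--------------------=+*******************************#*=--============-:::-#@@@@@@@@@@@@
--------------------=+*********##****#######%%%%%%%@@@@*==============-:::-#@@@@@@@@@@@@
--------------------=*%@%%%%*#@@@@%#%@@@@@@@@@@@@@@@@@@*==============-:::-%@@@@@@@@@@@@
--------------------=%@@@@@@%%@@@@@%@@@@@@@@@@@@@@@@@@@*==============-:::=%@@@@@@@@@@@@
--------------------=%@@@@@@@@@@@@@@@@@@@@@@@@@@@@@@@@@*===============-::=%@@@@@@@@@@@@
------=============+#@@@@@@@@@@@@@@@@@@@@@@@@@@@@@@@@@@%*+++++=======+##-:=@@@@@@@@@@@@@
+++++**************#%@@@@@@@@@@@@@@@@@@@@@@@@@@@@@@@@@@%##****+====+++*+::+@@@@@@@@@@@@@
####################*%@@@@@@@@@@@@@@@@@@@@@@@@@@@@@@@@@#*####********+=:::+@@@@@@@@@@@@@
####################*%@@@@@@@@@@@@
[... 1579 characters left out ...]
:::-------=#%%%%%%%%%%%%%%%%%%%%%%%%%%%%%%%%+-:::::-------------:::::::::::::
::::::::::::::-------=#%%%%%%%%%%%%%%%%%%%%%%%%%%%%%%%%+-:::::-------------:::::::::::::
::::::::::::::-------=#%%%%%%%%%%%%%%%%%%%%%%%%%%%%%%%%+-::::::------------:::::::::::::
:::::::::::::::------=#%%%%%%%%%%%%%%%%%%%%%%%%%%%%%%%%+-:::::::----------::::::::::::::
::::::::::::::::-----=#%%%%%%%%%%%%%%%%%%%%%%%%%%%%%%%%+-:::::::-----------:::::::::::::
::::::::::::::::-----=#%%%%%%%%%%%%%%%%%%%%%%%%%%%%%%%#+--:::::::----------:::::::::::::
::::::::::::::::------*%%%%%%%%%%%%%%%%%%%%%%%%%%%%%%%#+---:::::::----::::::::::::::::::
:::::::::::::::::-----*%%%%%%%%%%%%%%%%%%%%%%%%%%%%%%%#+---:::::::::::::::::::::::::::::
```

Aligned: module at columns 20-55 and spacer at 21-55. Inserting 72 mm now.

Request:
move_arm(
  targets=[
    {"dx": 0.02,"dy": 0.36,"dz": 0,"rx": 0,"ry": 0,"rz": 0},
    {"dx": 0.02,"dy": 0.36,"dz": 0,"rx": 0,"ry": 0,"rz": 0},
    {"dx": 0.02,"dy": 0.36,"dz": 0,"rx": 0,"ry": 0,"rz": 0},
    {"dx": 0.02,"dy": 0.36,"dz": 0,"rx": 0,"ry": 0,"rz": 0},
    {"dx": 0.02,"dy": 0.36,"dz": 0,"rx": 0,"ry": 0,"rz": 0},
    {"dx": 0.02,"dy": 0.36,"dz": 0,"rx": 0,"ry": 0,"rz": 0},
    {"dx": 0.02,"dy": 0.36,"dz": 0,"rx": 0,"ry": 0,"rz": 0},
    {"dx": 0.02,"dy": 0.36,"dz": 0,"rx": 0,"ry": 0,"rz": 0},
    {"dx": 0,"dy": 0,"dz": 0,"rx": 0,"ry": 0,"rz": 0},
    {"dx": 0,"dy": 0,"dz": 0,"rx": 0,"ry": 0,"rz": 0},
  ],
)

```text
t: 23.15
tcp_pos: [0.573, -0.0209, -0.0038]
tool_rot: [0.728, 0.686, 0.0, 0.0]
force: [0.0, 0.5, -0.9]
finger_gap: 0.313
gripper_force: 98.7
```

No contact. The last 13 mm plus 2 mm to meet the stop, done gently.

Request:
move_arm(
  targets=[
    {"dx": 0.01,"dy": 0.16,"dz": 0,"rx": 0,"ry": 0,"rz": 0},
    {"dx": 0.01,"dy": 0.16,"dz": 0,"rx": 0,"ry": 0,"rz": 0},
    {"dx": 0.01,"dy": 0.1,"dz": 0,"rx": 0,"ry": 0,"rz": 0},
    {"dx": 0,"dy": 0.06,"dz": 0,"rx": 0,"ry": 0,"rz": 0},
    {"dx": 0,"dy": 0.04,"dz": 0,"rx": 0,"ry": 0,"rz": 0},
    {"dx": 0,"dy": 0.03,"dz": 0,"rx": 0,"ry": 0,"rz": 0},
    {"dx": 0,"dy": 0.03,"dz": 0,"rx": 0,"ry": 0,"rz": 0},
    {"dx": 0,"dy": 0.02,"dz": 0,"rx": 0,"ry": 0,"rz": 0},
    {"dx": 0,"dy": 0,"dz": 0,"rx": 0,"ry": 0,"rz": 0},
    {"dx": 0,"dy": 0,"dz": 0,"rx": 0,"ry": 0,"rz": 0},
  ],
)

```text
t: 24.4
tcp_pos: [0.5737, -0.0063, -0.0038]
tool_rot: [0.728, 0.686, -0.0, 0.0]
force: [-0.4, -2.8, -1.3]
finger_gap: 0.306
gripper_force: 98.7
```

The stop is met (-2.8 N in y). Next I'll lower onto the module.

Request:
move_arm(
  targets=[
    {"dx": 0,"dy": 0.02,"dz": -0.04,"rx": 0,"ry": 0,"rz": 0},
    {"dx": 0,"dy": 0,"dz": -0.03,"rx": 0,"ry": 0,"rz": 0},
    {"dx": 0,"dy": 0,"dz": -0.03,"rx": 0,"ry": 0,"rz": 0},
    {"dx": 0,"dy": 0,"dz": -0.02,"rx": 0,"ry": 0,"rz": 0},
    {"dx": 0,"dy": 0,"dz": 0,"rx": 0,"ry": 0,"rz": 0},
    {"dx": 0,"dy": 0,"dz": 0,"rx": 0,"ry": 0,"rz": 0},
    {"dx": 0,"dy": 0,"dz": 0,"rx": 0,"ry": 0,"rz": 0},
    {"dx": 0,"dy": 0,"dz": 0,"rx": 0,"ry": 0,"rz": 0},
    {"dx": 0,"dy": 0,"dz": 0,"rx": 0,"ry": 0,"rz": 0},
    {"dx": 0,"dy": 0,"dz": 0,"rx": 0,"ry": 0,"rz": 0},
  ],
)

```text
t: 25.65
tcp_pos: [0.574, -0.0063, -0.0064]
tool_rot: [0.728, 0.686, -0.0, 0.001]
force: [-1.1, -5.5, 2.1]
finger_gap: 0.309
gripper_force: 99.0
```

It rests on the module. Releasing.

Request:
move_arm(
  targets=[
    {"dx": 0,"dy": 0,"dz": 0,"rx": 0,"ry": 0,"rz": 0},
    {"dx": 0,"dy": 0,"dz": 0,"rx": 0,"ry": 0,"rz": 0},
    {"dx": 0,"dy": 0,"dz": 0,"rx": 0,"ry": 0,"rz": 0},
    {"dx": 0,"dy": 0,"dz": 0,"rx": 0,"ry": 0,"rz": 0},
    {"dx": 0,"dy": 0,"dz": 0,"rx": 0,"ry": 0,"rz": 0},
    {"dx": 0,"dy": 0,"dz": 0,"rx": 0,"ry": 0,"rz": 0},
    {"dx": 0,"dy": 0,"dz": 0,"rx": 0,"ry": 0,"rz": 0},
    {"dx": 0,"dy": 0,"dz": 0,"rx": 0,"ry": 0,"rz": 0},
    {"dx": 0,"dy": 0,"dz": 0,"rx": 0,"ry": 0,"rz": 0},
    {"dx": 0,"dy": 0,"dz": 0,"rx": 0,"ry": 0,"rz": 0},
  ],
  claw=52,
)

```text
t: 26.9
tcp_pos: [0.5737, -0.0054, -0.0068]
tool_rot: [0.728, 0.686, -0.0, 0.0]
force: [0.8, 0.5, 0.9]
finger_gap: 0.515
gripper_force: 0.0
```

Request:
move_arm(
  targets=[
    {"dx": 0,"dy": 0,"dz": 0.3,"rx": 0,"ry": 0,"rz": 0},
    {"dx": 0,"dy": 0,"dz": 0.5,"rx": 0,"ry": 0,"rz": 0},
    {"dx": 0,"dy": 0,"dz": 0.6,"rx": 0,"ry": 0,"rz": 0},
    {"dx": 0,"dy": 0,"dz": 0.6,"rx": 0,"ry": 0,"rz": 0},
    {"dx": 0,"dy": 0,"dz": 0.6,"rx": 0,"ry": 0,"rz": 0},
    {"dx": 0,"dy": 0,"dz": 0,"rx": 0,"ry": 0,"rz": 0},
    {"dx": 0,"dy": 0,"dz": 0,"rx": 0,"ry": 0,"rz": 0},
    {"dx": 0,"dy": 0,"dz": 0,"rx": 0,"ry": 0,"rz": 0},
    {"dx": 0,"dy": 0,"dz": 0,"rx": 0,"ry": 0,"rz": 0},
    {"dx": 0,"dy": 0,"dz": 0,"rx": 0,"ry": 0,"rz": 0},
  ],
)

```text
t: 28.15
tcp_pos: [0.5734, -0.0053, 0.0578]
tool_rot: [0.728, 0.686, -0.0, -0.0]
force: [-0.9, 0.3, -1.2]
finger_gap: 0.519
gripper_force: 0.0
```

```bash
python3 - <<'E'
from h import *
snap('wrist','w11.png'); s=sensors.sense(); print(s['t'],s['tcp_pos'],s['force'],s['finger_gap'], 2*np.degrees(np.arctan2(s['tool_rot'][1],s['tool_rot'][0]))-90)
m=cams.camera_model('wrist'); np.save('E11.npy',m['extrinsics'])
y=-.0533;O=np.array([.5987,.0494,0]);u=np.array([-np.sin(y),np.cos(y),0]);v=np.array([np.cos(y),np.sin(y),0])
for X,Y,Z in ((-38,-71,30),(-8,-71,30),(-38,-24,30),(-8,-24,30),(8,-39,30),(38,-39,30),(-24,-24,42),(24,-24,42)): print(X,Y,Z,proj('wrist',O+v*X/1e3+u*Y/1e3+[0,0,Z/1e3],m).round(1))
g=cv2.cvtColor(cv2.imread('pics/w11.png'),cv2.COLOR_BGR2GRAY)
for r in cv2.resize(g[:290,150:400],(100,58),interpolation=cv2.INTER_AREA): print(''.join(' .:-=+*#%@'[min(9,int(p)//26)] for p in r))
E
```

```text
28.2 [ 0.57354227 -0.00534461  0.05786508] [ 0.42961896 -0.86042783 -1.1427888 ] 0.5167445659284573 -3.4131332281233284
-38 -71 30 [232.8 230.6]
-8 -71 30 [272.4 230.4]
-38 -24 30 [231.  169.8]
-8 -24 30 [273.3 169.6]
8 -39 30 [295.1 189.8]
38 -39 30 [336.5 189.6]
-24 -24 42 [250.6 173.6]
24 -24 42 [322.4 173.2]
..........................................:.........................................................
.....................................................::.............................................
.................::::::::::::::::::::::::::::::::::::::::::::::::::::::::::::::::::::::----------::.
..........-+****++***+******************+++++++++**+++++++++++++++++++++++++++++++++++++++++++++++-.
..........-+++++++++++++++++++++++++++++++++++++++++==++++++++++++++++++++++++++++++==============:.
..........-+====++++++++++++++++++++++++++++++=======-+#%#**#%#**###**###***##***##+=========---==:.
..........:+*++=+++++++***+++++++=+***+=+++++++=++++=-+%@%#*%%%#*%%%**#%%**#%#**###+===========++=..
..........:+***++++++*@@@@@%+=+++%@@@@@#++++++=======-+##****#****************+
[... 4371 characters left out ...]
         .::::.    ...             ................     :::-:.. ..............................
              .:::::     ....             ............. .     .:::-:.  .............................
              :::::.      .... .......             ..  ..      .:::-:.   ...........................
             .:---.      ......  .... .                 .       :---:.    ..........................
              .:-=:.     .....                                 .-=-:.      .........................
                .:..    .....                                  .::.     ..    ......................
                  ..    .....                                  .                ........        ....
```

The spacer lies home; the tail end is at row about 229 against 230.6 predicted. Now going over the land with the fingers shut, then down to just above it.

Request:
move_arm(
  targets=[
    {"dx": 0.34,"dy": 0.8,"dz": 0,"rx": 0,"ry": 0,"rz": 0},
    {"dx": 0.34,"dy": 0.8,"dz": 0,"rx": 0,"ry": 0,"rz": 0},
    {"dx": 0.34,"dy": 0.8,"dz": 0,"rx": 0,"ry": 0,"rz": 0},
    {"dx": 0,"dy": 0,"dz": 0,"rx": 0,"ry": 0,"rz": 0},
    {"dx": 0,"dy": 0,"dz": -0.3,"rx": 0,"ry": 0,"rz": 0},
    {"dx": 0,"dy": 0,"dz": -0.3,"rx": 0,"ry": 0,"rz": 0},
    {"dx": 0,"dy": 0,"dz": -0.3,"rx": 0,"ry": 0,"rz": 0},
    {"dx": 0,"dy": 0,"dz": -0.3,"rx": 0,"ry": 0,"rz": 0},
    {"dx": 0,"dy": 0,"dz": -0.2,"rx": 0,"ry": 0,"rz": 0},
    {"dx": 0,"dy": 0,"dz": 0,"rx": 0,"ry": 0,"rz": 0},
  ],
  claw=0,
)

```text
t: 29.45
tcp_pos: [0.5988, 0.0545, 0.0226]
tool_rot: [0.728, 0.686, -0.0, -0.0]
force: [-1.1, 0.5, 0.8]
finger_gap: -0.004
gripper_force: 0.0
```

Request:
move_arm(
  targets=[
    {"dx": 0,"dy": 0,"dz": -0.06,"rx": 0,"ry": 0,"rz": 0},
    {"dx": 0,"dy": 0,"dz": -0.06,"rx": 0,"ry": 0,"rz": 0},
    {"dx": 0,"dy": 0,"dz": -0.06,"rx": 0,"ry": 0,"rz": 0},
    {"dx": 0,"dy": 0,"dz": -0.06,"rx": 0,"ry": 0,"rz": 0},
    {"dx": 0,"dy": 0,"dz": -0.06,"rx": 0,"ry": 0,"rz": 0},
    {"dx": 0,"dy": 0,"dz": -0.06,"rx": 0,"ry": 0,"rz": 0},
    {"dx": 0,"dy": 0,"dz": 0,"rx": 0,"ry": 0,"rz": 0},
    {"dx": 0,"dy": 0,"dz": 0,"rx": 0,"ry": 0,"rz": 0},
    {"dx": 0,"dy": 0,"dz": 0,"rx": 0,"ry": 0,"rz": 0},
    {"dx": 0,"dy": 0,"dz": 0,"rx": 0,"ry": 0,"rz": 0},
  ],
)

```text
t: 30.7
tcp_pos: [0.5992, 0.0547, 0.0142]
tool_rot: [0.728, 0.686, 0.0, 0.0]
force: [0.4, -0.4, 0.2]
finger_gap: -0.002
gripper_force: 0.0
```

Request:
move_arm(
  targets=[
    {"dx": 0,"dy": 0,"dz": -0.06,"rx": 0,"ry": 0,"rz": 0},
    {"dx": 0,"dy": 0,"dz": -0.06,"rx": 0,"ry": 0,"rz": 0},
    {"dx": 0,"dy": 0,"dz": -0.06,"rx": 0,"ry": 0,"rz": 0},
    {"dx": 0,"dy": 0,"dz": -0.06,"rx": 0,"ry": 0,"rz": 0},
    {"dx": 0,"dy": 0,"dz": 0,"rx": 0,"ry": 0,"rz": 0},
    {"dx": 0,"dy": 0,"dz": 0,"rx": 0,"ry": 0,"rz": 0},
    {"dx": 0,"dy": 0,"dz": 0,"rx": 0,"ry": 0,"rz": 0},
    {"dx": 0,"dy": 0,"dz": 0,"rx": 0,"ry": 0,"rz": 0},
    {"dx": 0,"dy": 0,"dz": 0,"rx": 0,"ry": 0,"rz": 0},
    {"dx": 0,"dy": 0,"dz": 0,"rx": 0,"ry": 0,"rz": 0},
  ],
)

```text
t: 31.95
tcp_pos: [0.5993, 0.0546, 0.0087]
tool_rot: [0.728, 0.686, 0.0, 0.0]
force: [-2.2, 1.5, 6.2]
finger_gap: 0.0
gripper_force: 2.9
```

Request:
move_arm(
  targets=[
    {"dx": 0,"dy": 0,"dz": -0.06,"rx": 0,"ry": 0,"rz": 0},
    {"dx": 0,"dy": 0,"dz": -0.06,"rx": 0,"ry": 0,"rz": 0},
    {"dx": 0,"dy": 0,"dz": 0,"rx": 0,"ry": 0,"rz": 0},
    {"dx": 0,"dy": 0,"dz": 0,"rx": 0,"ry": 0,"rz": 0},
    {"dx": 0,"dy": 0,"dz": 0,"rx": 0,"ry": 0,"rz": 0},
    {"dx": 0,"dy": 0,"dz": 0,"rx": 0,"ry": 0,"rz": 0},
    {"dx": 0,"dy": 0,"dz": 0,"rx": 0,"ry": 0,"rz": 0},
    {"dx": 0,"dy": 0,"dz": 0,"rx": 0,"ry": 0,"rz": 0},
    {"dx": 0,"dy": 0,"dz": 0,"rx": 0,"ry": 0,"rz": 0},
    {"dx": 0,"dy": 0,"dz": 0,"rx": 0,"ry": 0,"rz": 0},
  ],
)

```text
t: 33.2
tcp_pos: [0.5994, 0.0546, 0.0069]
tool_rot: [0.728, 0.686, 0.0, 0.0]
force: [-2.1, -0.1, 12.5]
finger_gap: -0.001
gripper_force: 6.5
```

Request:
move_arm(
  targets=[
    {"dx": 0,"dy": 0,"dz": -0.03,"rx": 0,"ry": 0,"rz": 0},
    {"dx": 0,"dy": 0,"dz": 0,"rx": 0,"ry": 0,"rz": 0},
    {"dx": 0,"dy": 0,"dz": 0,"rx": 0,"ry": 0,"rz": 0},
    {"dx": 0,"dy": 0,"dz": 0,"rx": 0,"ry": 0,"rz": 0},
    {"dx": 0,"dy": 0,"dz": 0,"rx": 0,"ry": 0,"rz": 0},
    {"dx": 0,"dy": 0,"dz": 0,"rx": 0,"ry": 0,"rz": 0},
    {"dx": 0,"dy": 0,"dz": 0,"rx": 0,"ry": 0,"rz": 0},
    {"dx": 0,"dy": 0,"dz": 0,"rx": 0,"ry": 0,"rz": 0},
    {"dx": 0,"dy": 0,"dz": 0,"rx": 0,"ry": 0,"rz": 0},
    {"dx": 0,"dy": 0,"dz": 0,"rx": 0,"ry": 0,"rz": 0},
  ],
)

```text
t: 34.45
tcp_pos: [0.5994, 0.0546, 0.0068]
tool_rot: [0.728, 0.686, 0.0, 0.0]
force: [-4.1, 0.1, 17.2]
finger_gap: -0.0
gripper_force: 8.6
```

```bash
python3 - <<'E'
from h import *
for i in range(3):
    snap('wrist','w12.png'); s=sensors.sense(); print(s['t'],s['tcp_pos'],s['force'],s['gripper_force'])
E
```

```text
34.5 [0.59943029 0.05463469 0.0068242 ] [-4.03550243 -0.17630131 16.89596922] 8.602206546929665
34.55 [0.59941891 0.05464512 0.00682463] [-3.88597381  0.26872297 18.24942021] 8.60207430232549
34.6 [0.59938749 0.05461612 0.00682074] [-4.47088113 -1.36699927 16.98386296] 8.602231006370857
```

The sink is on a hard stop: 0.1 mm of travel for +5 N, with a steady 17 N. Handing in.

```bash
python3 -c "
from station import order
print(order.sign_off())"
```

```text
the job is handed in; nothing more can be done
None
```

I handed the job in at about 35 s, with the spacer released against the stop bar over the lower module and the shut fingertips holding the heat sink on a hard stop at about 17 N; the sign-off returned no verdict.

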